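# Fit the large drum to the spindle sander

### The job

Get the spindle sander ready for the inside curve of the chair rail: lift the thickest of the three sanding drums up and off its slanting peg, slide it over the sander's spindle and lower it by hand, not dropping it, until it sits fully home on the flange at the foot. Then put the steel clamp washer over the spindle end so that it lies flat on top of the drum, ready for the nut. Leave the other two drums on their pegs, and the black hand nut and the drill stand where they are.

Things in the scene. Friction and masses are not known exactly. Their poses are not given: they have to be found in the camera images.
- drum_large: Thickest sanding drum: brown abrasive sleeve on a black rubber core, 50 mm in diameter, 76 mm long, 16 mm bore right through, about 0.17 kg. Origin at the centre of its lower end face, z along its axis to the upper end. It hangs loosely on one of the three pegs, lower face on the sloping board, axis along the peg (leaning to the robot). Either end may go down on the spindle
- drum_large_mid (a point): Centre of the large drum, on its axis, 38 mm from each end; z along its axis
- drum_medium: Medium drum, same make, 38 mm in diameter, 76 mm long, 16 mm bore, on another peg; origin at the centre of its lower end face. Leave it there
- drum_small: Small drum, same make, 28 mm in diameter, 76 mm long, 16 mm bore, on another peg; origin at the centre of its lower end face. Leave it there
- rack: Fixed plywood drum rack on a low two-drawer chest, 300 mm wide (its y), 135 mm deep (x), 165 mm high; its board slopes at 27 degrees, high at the back (its +x). Three pegs square to the board, 11 mm in diameter, 86 mm long, 100 mm apart along y, so leaning 27 degrees from vertical to the rack's -x (the robot's side); they show 10 mm above the drums. Origin at the centre of its underside
- peg_left (a point): Foot of the peg at rack y = +100 mm, on the board's face, 135 mm above the bench; axes as the rack's, peg along (-0.453, 0, 0.892)
- peg_middle (a point): Foot of the middle peg, likewise
- peg_right (a point): Foot of the peg at rack y = -100 mm, likewise
- sander: Spindle sander let into the bench, fixed: a grey cast table plate 260 x 260 mm, its top 22 mm above the bench, with a 66 mm round throat in the middle from which the upright steel spindle rises. A low black switch box (20 mm high) stands at its front edge, on the robot's side. Origin on the bench in the spindle's axis, z up
- spindle_seat (a point): Top of the flange (30 mm across) at the spindle's foot, on the axis, 8 mm above the bench, so 14 mm below the plate's top. The drum's end face rests here. The spindle above it is 12 mm in diameter, upright, fixed
- spindle_tip (a point): Tip of the spindle, 96 mm above the flange (20 mm above a seated drum); its last 10 mm taper from 12 to 6 mm in diameter
- washer: Clamp washer: bright steel disc 40 mm in diameter, 8 mm thick, with a 16 mm hole, about 0.06 kg; it lies flat on the sander's plate on the robot's side of the spindle. Origin at the centre of its underside, z along its axis. Either face may go down
- washer_mid (a point): Centre of the washer, 4 mm above its underside
- nut: Black plastic hand nut, 34 mm in diameter, 20 mm high, standing on the sander's plate behind the spindle, origin at the centre of its underside. Leave it there
- drill_stand: Wooden block 70 x 170 x 40 mm with upright drill bits up to 140 mm above the bench, farther off behind the work; origin at the centre of its underside. Leave it there
Not all that is in view belongs to the job. Leave any purple look-alike of the drum_large alone. Several things have the shape of the washer; the one meant has the colours described above.

How it is judged:
By the outcome, as a careful person would: the job done as asked, in the order asked, and still so for the second after the job is handed in, with the robot touching nothing.
It also fails if it takes over 64 s, if anything falls off the work surface, if the arm or the gripper's body presses on something with over 40 N, if the wrist force passes 120 N, or if a joint passes its speed limit or range.

### The arm

A 7-joint arm with a two-finger parallel gripper is mounted at the origin on the work surface. World frame = base frame: x ahead of the robot, y to its left, z up, the work surface at z = 0. Lengths are in mm, angles in rad, forces in N, time in s.
With the tool pointing down it reaches from about 400 to 925 mm from the base axis. Payload 5.6 kg.
Tool frame: the origin (TCP) lies midway between the tips of the shut fingers; the grasp point (between the pads) lies robot.grasp_offset behind it (robot.grasp_offset is the distance from the TCP to the grasp point, in mm); z points along the fingers, y is the direction in which the jaws open and shut (so a half turn about z gives the same grasp; the last joint's range is limited). The gripper opens to 85 mm and grips with 20 to 120 N. Pads are 22 mm wide; open, the fingers measure 114 mm over their backs; the gripper's body (76 mm by 85 mm) begins 54 mm behind the grasp point. The pads swing forward as they close: fully open they stand 13 mm farther back than shut.
Start: joints at [1.284, 0.468, -0.012, 1.603, 0.006, 1.071, -0.056], TCP at [156.862, -630.796, 211.19] pointing down, gripper open.
Joint ranges: [-2.53, 2.53], [-0.31, 2.02], [-1.57, 1.55], [0.28, 2.44], [-1.29, 4.43], [0.15, 1.84], [-2.92, 2.92]. Speed limits (rad/s): [2.57, 2.57, 3.14, 3.14, 3.14, 3.14, 3.14].

### API

Orientations are given as a unit quaternion [w, x, y, z].
In Python, from workcell import robot, get_image, trace, pinpoint gives the robot as it stands.
- The arm moves only by the shell command python3 -m handwheel 'ROWS'. ROWS is JSON, one flat list of numbers, 7 for each row, row after row: the gripper's target within -1 to 1 (shut at 1, half-way at 0, fully open at -1), then the shift along the tool's x, y, z in cm, then the turn, a rotation vector about the tool's x, y, z in degrees. A call has exactly 10 rows; each row shifts and turns the commanded pose from where the row before left it, along the tool's axes as they then stand; what a row does not reach is not made up. A row lasts 1/10 s, in which the tool goes at most 50 mm and 8.59 degrees, less where a joint would pass 70% of its speed; a pose out of reach is approached as far as the arm can. A call with a gripper value outside its range is refused whole. The fingers move at their own pace and stop on an object; the grip force is fixed at half the most. Time passes only in rows, so rows that do not move let the fingers close, or fill a call up. It gives the time, the measured TCP pose, the force and the opening at its end, in the units of the state.
- robot.observe(): the state, without advancing time (a new reading comes with each control period).
- get_image(name): name is "scene" or "top" or "wrist"; returns a dict with "pixels" (400x640x3 uint8, red, green, blue), "depth" (400x640 float32, mm along the optical axis (not along the pixel's ray), 0 where there is no reading), "camera_matrix" (3x3 intrinsics, pixels), "D" ([k1, k2, p1, p2, k3] as OpenCV has them; the pictures are not rectified), "cam_to_world" (4x4, takes a point from camera to world coordinates); the wrist camera has in their place "tool_from_camera" (4x4, takes a point from camera to tool coordinates, whose origin is the TCP and whose axes are the flange's). Camera axes: x right, y down, z forward; pixel columns grow to the right and rows downward; lengths in mm; the calibration is good to about 2 mm. A picture is of the moment at which its call begins: read the wrist's pose just before it.
- robot.hand_in(): hands the job in, once; it reports no verdict.
Trained networks look in the newest picture that a camera, given by its name, has taken for a name from the list of things; names that differ only in an ending like _2 or _b are one class to them, and where a whole thing is asked for, a point or a joint stands for the part that bears it (a point fixed in the world has none). Each returns a list of dicts, best first, with "conf" (0 to 1); they miss things now and then, are a little off and sometimes report something else, mostly with a low value. They report only what shows in the picture. A call takes as long as a camera call. They do not tell look-alikes from the thing itself.
- trace(camera, label): "region" (400x640 bool, what is visible of it) and "location" ([row, column] in pixels, amid what is visible of it).
- pinpoint(camera, label): "location" ([row, column] in pixels: a listed point, or the origin of a listed thing).
The state is a dict: "t": time; "qpos": joint angles; "qd": joint speeds; "joint_torque": joint torques, N m; "eef_pos": TCP position; "ee_rot": TCP orientation; "contact_force": force on the tool from outside, world axes, zero at the start; "moment": the same for the moment, N m; "width": finger opening in mm.
Only numpy, scipy, OpenCV 4.12 (cv2) and the standard library are available. Lean on these libraries where they do the work, as an engineer would, in place of code of your own. Each camera call takes 0.05 s, during which the arm holds its last target. There are 200 camera calls.

## Working session

There is one attempt and no reset: what is moved stays moved. The work goes in short steps, Python scripts to look and compute and a shell command to move; the robot and the scene stay as the last step left them, time stands still between calls to the robot, and variables do not carry over. Pictures are saved under pics/ and viewed, about 8 in all and at most 12, crops included, and the job is handed in when it is done.

```bash
mkdir -p pics; ls; cat > h.py <<'E'
import numpy as np, cv2
from workcell import robot, get_image, trace, pinpoint
from scipy.spatial.transform import Rotation as R
def rot(q): return R.from_quat([q[1],q[2],q[3],q[0]])
def T(im,s=None):
    if 'cam_to_world' in im: return np.array(im['cam_to_world'])
    s=s or robot.observe(); M=np.eye(4); M[:3,:3]=rot(s['ee_rot']).as_matrix(); M[:3,3]=s['eef_pos']
    return M@np.array(im['tool_from_camera'])
def cloud(im,M):
    h,w=im['depth'].shape; v,u=np.mgrid[:h,:w]
    p=cv2.undistortPoints(np.stack([u,v],-1).reshape(-1,1,2).astype(float),np.array(im['camera_matrix']),np.array(im['D'])).reshape(h,w,2)
    d=im['depth'][...,None]; P=np.concatenate([p*d,d],-1)
    return P@M[:3,:3].T+M[:3,3]
def ray_z(im,M,rc,z):
    p=cv2.undistortPoints(np.array([[[rc[1],rc[0]]]],float),np.array(im['camera_matrix']),np.array(im['D'])).ravel()
    d=M[:3,:3]@np.array([p[0],p[1],1]); return M[:3,3]+d*(z-M[2,3])/d[2]
def save(im,name): cv2.imwrite('pics/'+name,im['pixels'][...,::-1])
E
python3 - <<'E'
from h import *
s=robot.observe(); print(s['eef_pos'],s['ee_rot'],s['t'],s['width'],robot.grasp_offset)
a=[]
for c in ['scene','top']:
    im=get_image(c); a.append(im['pixels']); M=T(im); C=cloud(im,M); np.savez(c+'.npz',C=C,px=im['pixels'],M=M)
    for l in ['drum_large','drum_large_mid','peg_left','peg_middle','peg_right','spindle_seat','spindle_tip','washer','washer_mid','nut']:
        for d in pinpoint(c,l)[:3]:
            r,k=np.round(d['location']).astype(int)
            print(c,l,round(d['conf'],2),d['location'],C[r,k].round(0) if 0<=r<400 and 0<=k<640 else '')
cv2.imwrite('pics/a.png',cv2.resize(np.vstack(a),(800*640//800,800))[...,::-1][:, :]) 
save({'pixels':a[0]},'scene.png'); save({'pixels':a[1]},'top.png')
E
```

```text
pics
[ 156.68567496 -630.21749904  210.22326272] [-8.79317099e-04  9.92582631e-01  1.21568573e-01 -1.74193816e-04] 0.0 85.310441306372 18.700000000000003
scene drum_large 0.83 [162.2, 337.9] [610.  89. 146.]
scene drum_large 0.68 [179.6, 289.8] [449. 121.  20.]
scene drum_large_mid 0.91 [144.6, 329.5] [586.  93. 185.]
scene drum_large_mid 0.76 [173.4, 294.2] [461. 123.  46.]
scene peg_left 0.78 [127.3, 381.3] [632. 300. 145.]
scene peg_middle 0.89 [146.4, 357.6] [616. 189. 140.]
scene peg_right 0.8 [160.9, 336.6] [606.  92. 146.]
scene spindle_seat 0.95 [289.3, 277.3] [ 633. -227.   23.]
scene spindle_tip 0.96 [260.0, 272.9] [ 629. -226.  104.]
scene washer 0.58 [287.7, 220.2] [ 528. -283.   24.]
scene washer 0.51 [288.4, 168.9] [ 419. -322.    4.]
scene washer_mid 0.78 [288.1, 168.1] [ 413. -320.   -2.]
scene washer_mid 0.65 [291.2, 220.5] [ 532. -287.   21.]
scene washer_mid 0.65 [310.9, 310.7] [ 729. -254.   39.]
scene nut 0.84 [310.9, 310.0] [ 729. -257.   43.]
top drum_large 0.96 [290.0, 272.5] [448. 109.  19.]
top drum_large 0.55 [222.2, 270.1] [581.  99. 208.]
top drum_large_mid 0.81 [287.8, 256.1] [452. 144.  49.]
top drum_large_mid 0.56 [222.2, 264.9] [581. 109. 211.]
top peg_left 0.63 [206.1, 180.9] [621. 297. 169.]
top peg_left 0.24 [219.2, 408.2] [ 625. -225.   15.]
top peg_middle 0.68 [215.2, 224.3] [602. 202. 170.]
top peg_right 0.7 [223.6, 266.9] [577. 105. 209.]
top peg_right 0.61 [222.6, 269.2] [579. 101. 208.]
top spindle_seat 0.94 [215.9, 408.7] [ 627. -222.   42.]
top spindle_tip 0.98 [209.9, 416.6] [ 629. -227.  107.]
top washer 0.7 [252.9, 435.0] [ 539. -287.   22.]
top washer 0.54 [301.5, 446.8] [ 421. -319.   -3.]
top washer_mid 0.73 [303.5, 447.5] [ 416. -320.    2.]
top washer_mid 0.68 [253.9, 436.6] [ 537. -293.   20.]
top nut 0.5 [180.4, 413.0] [ 717. -235.   45.]
```

View pics/scene.png

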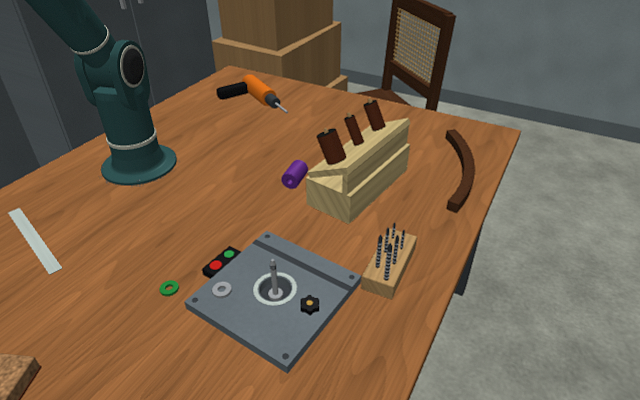

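View pics/top.png

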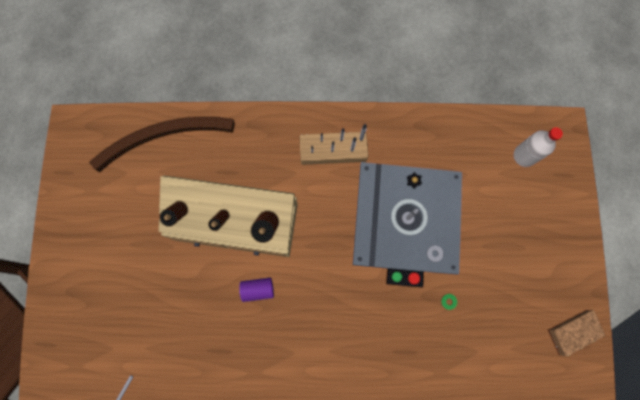

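The large drum is the widest brown one, on the right-hand peg: scene (col 330, row 146), top (265, 225). The purple look-alike lies on the bench at scene (294, 174).

The washer is the bright grey ring on the plate: scene (221, 289), top (436, 253). The green ring at scene (169, 288) is a decoy. I'll confirm both in one crop and measure.

```bash
python3 - <<'E'
from h import *
from scipy.optimize import least_squares
im=get_image('scene'); px=im['pixels']; M=T(im); C=cloud(im,M)
for l in ['drum_large','drum_medium','drum_small','washer','rack']:
    for d in trace('scene',l)[:3]:
        P=C[d['region']&(im['depth']>0)]; print(l,round(d['conf'],2),np.round(d['location']),len(P),np.median(P,0).round(), px[d['region']].mean(0).round())
        if l=='drum_large' and abs(d['location'][1]-330)<15: D=P
        if l=='rack':
            # sloping plane via RANSAC
            rng=np.random.default_rng(0);best=0
            for _ in range(500):
                a,b,c=P[rng.choice(len(P),3)]; n=np.cross(b-a,c-a); L=np.linalg.norm(n)
                if L<500: continue
                n/=L; n*=np.sign(n[2]) or 1
                if not .8<n[2]<.95: continue
                k=abs((P-a)@n)<2
                if k.sum()>best: best=k.sum();K=k
            Q=P[K]; n=np.linalg.svd(Q-Q.mean(0),full_matrices=0)[2][2]; n*=np.sign(n[2]); print('plane',n.round(3),best,Q.mean(0).round(),'yaw',np.degrees(np.arctan2(-n[1],-n[0])))
def f(x,yaw):
    p=np.array([-.453*np.cos(yaw),-.453*np.sin(yaw),.892]); c=np.array([x[0],x[1],190]); r=D-c; return np.linalg.norm(r-np.outer(r@p,p),axis=1)-25
for yaw in [-.05,-.12,-.2]:
    s=least_squares(lambda x:f(x,yaw),[600,95],loss='soft_l1'); print(yaw,s.x.round(1),'@z190',s.cost.round(0))
c1=px[90:200,270:400]; c2=px[235:345,150:340]
a=cv2.resize(c1,None,fx=3,fy=3); b=cv2.resize(c2,None,fx=2.4,fy=3)
cv2.imwrite('pics/crop.png',np.hstack([a[:,:],cv2.resize(b,(400,330))])[...,::-1])
E
```

```text
drum_large 0.61 [174. 298.] 513 [457. 124.  39.] [ 80.  40. 103.]
drum_large 0.58 [148. 330.] 659 [587.  93. 179.] [55. 30. 18.]
drum_large 0.19 [294. 274.] 13243 [ 635. -248.   22.] [ 99. 106. 110.]
drum_medium 0.7 [116. 373.] 422 [609. 295. 174.] [60. 33. 20.]
drum_medium 0.34 [172. 363.] 6120 [658. 120.  89.] [133. 119.  83.]
drum_small 0.61 [134. 354.] 296 [596. 200. 173.] [57. 30. 17.]
washer 0.78 [286. 220.] 217 [ 537. -288.   30.] [139. 142. 144.]
washer 0.5 [286. 165.] 216 [ 423. -326.    8.] [ 42. 117.  53.]
rack 0.76 [174. 356.] 6146 [658. 122.  89.] [133. 119.  83.]
plane [-0.447  0.061  0.892] 1096 [624. 186. 144.] yaw -7.761771831572368
-0.05 [597.   77.6] @z190 4440.0
-0.12 [597.   77.6] @z190 4399.0
-0.2 [596.9  77.7] @z190 4365.0
```

View pics/crop.png

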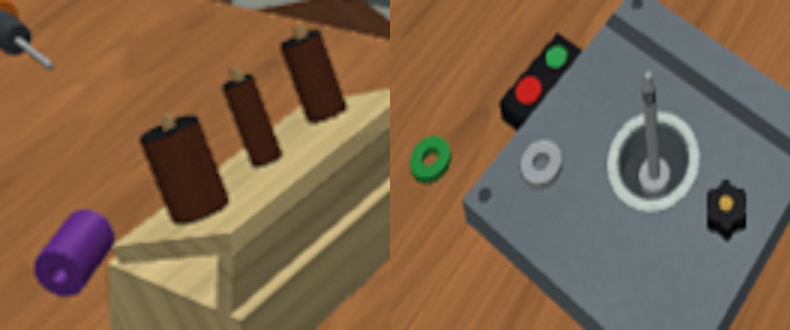

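Confirmed: the brown drum on the near peg is the widest of the three, and the steel washer is on the plate. The purple drum and green ring are left alone. I'll refit the drum and work out the first moves.

```bash
cat >> h.py <<'E'
def go(pos,zdir,ydir,turn_first=False):
    """needed shift (tool cm) and turn (tool rotvec deg) from the present pose"""
    s=robot.observe(); A=rot(s['ee_rot']); z=np.array(zdir,float); z/=np.linalg.norm(z); y=np.array(ydir,float); y-=z*(y@z); y/=np.linalg.norm(y)
    if A.as_matrix()[:,1]@y<0: y=-y
    B=R.from_matrix(np.stack([np.cross(y,z),y,z],1)); d=np.array(pos)-s['eef_pos']
    print('shift cm (then turn)',(A.inv().apply(d)/10).round(2),'shift after turn',(B.inv().apply(d)/10).round(2),'turn deg',np.degrees((A.inv()*B).as_rotvec()).round(2))
def st(): 
    s=robot.observe(); print('t',round(s['t'],2),'pos',np.round(s['eef_pos'],1),'z',rot(s['ee_rot']).as_matrix()[:,2].round(3),'y',rot(s['ee_rot']).as_matrix()[:,1].round(3),'F',np.round(s['contact_force'],1),'w',round(s['width'],1))
E
python3 - <<'E'
from h import *
from scipy.optimize import least_squares
z=np.load('scene.npz'); print('cam',z['M'][:3,3])
get_image('scene')
d=[d for d in trace('scene','drum_large') if abs(d['location'][1]-330)<15][0]
D=z['C'][cv2.erode(d['region'].astype(np.uint8),np.ones((3,3)))>0]
p=np.array([-.449,.061,.892])
def f(x):
    r=D-[x[0],x[1],190]; return np.linalg.norm(r-np.outer(r@p,p),axis=1)-25
s=least_squares(f,[580,100],loss='soft_l1'); print(s.x.round(1),s.cost/len(D)); t=(D-[*s.x,190])@p; print('axial range foot..',np.percentile(t,[2,98]).round())
st(); go([560,-260,330],[0,0,-1],[-.124,-.992,0])
E
```

```text
cam [1026.91339431 -750.46725451  755.105401  ]
[567.3 113. ] 8.821004710420342
axial range foot.. [-57.  14.]
t 1.5 pos [ 156.8 -630.8  211.2] z [-0. -0. -1.] y [ 0.241 -0.97   0.   ] F [ 0.1 -0.1 -0.5] w 85.7
shift cm (then turn) [ 48.07 -26.26 -11.88] shift after turn [ 35.41 -41.79 -11.88] turn deg [ 0.    0.   21.09]
```

```bash
python3 -m handwheel '[-1,4,-2.2,-1,0,0,0, -1,4,-2.2,-1,0,0,0, -1,4,-2.2,-1,0,0,0, -1,4,-2.2,-1,0,0,0, -1,4,-2.2,-1,0,0,0, -1,4,-2.2,-1,0,0,0, -1,4,-2.2,-1,0,0,0, -1,4,-2.2,-1,0,0,0, -1,4,-2.2,-1,0,0,0, -1,4,-2.2,-1,0,0,0]'
python3 -m handwheel '[-1,2.7,-1.4,-0.6,0,0,0, -1,2.7,-1.4,-0.6,0,0,0, -1,2.7,-1.4,-0.6,0,0,0, -1,0,0,0,0,0,7, -1,0,0,0,0,0,7, -1,0,0,0,0,0,7, -1,0,0,0,0,0,0, -1,0,0,0,0,0,0, -1,0,0,0,0,0,0, -1,0,0,0,0,0,0]'
python3 - <<'E'
from h import *
st(); s=robot.observe(); im=get_image('wrist'); M=T(im,s); C=cloud(im,M); print(im['tool_from_camera'],im['camera_matrix'])
for l in ['washer','washer_mid','spindle_tip','spindle_seat']:
    for d in pinpoint('wrist',l)[:2]:
        r,k=np.round(d['location']).astype(int); z={'washer':22,'washer_mid':26,'spindle_tip':104,'spindle_seat':8}[l]
        print(l,round(d['conf'],2),d['location'],C[r,k].round(1),ray_z(im,M,d['location'],z).round(1))
for d in trace('wrist','washer')[:2]:
    P=C[d['region']];print(d['conf'],np.round(d['location']),np.median(P,0).round(1),P.min(0).round(),P.max(0).round())
    c=cv2.minEnclosingCircle(np.argwhere(d['region'])[:,::-1].astype(np.float32));print(c,ray_z(im,M,c[0][::-1],28).round(1))
save(im,'w1.png')
f=np.array([604,92,135]);p=np.array([-.449,.061,.892])
go(f+230*p,-p,[-.124,-.992,0])
E
```

```text
t: 2.5
eef_pos: [493.1, -319.4, 311.9]
ee_rot: [0.0, 0.993, 0.121, 0.0]
contact_force: [0.2, -0.1, 0.1]
width: 85.6
t: 3.5
eef_pos: [560.4, -260.6, 329.2]
ee_rot: [-0.0, 0.998, -0.061, 0.0]
contact_force: [-0.4, -0.6, 0.3]
width: 85.5
t 3.5 pos [ 560.4 -260.6  329.2] z [ 0.  0. -1.] y [-0.121 -0.993 -0.   ] F [-0.4 -0.6  0.3] w 85.5
[[ 7.27668734e-04 -9.61956417e-01 -2.73201980e-01  6.85734599e+01]
 [ 9.99999725e-01  6.61310928e-04  3.34976500e-04 -4.27160451e-01]
 [-1.41561339e-04 -2.73202149e-01  9.61956634e-01 -1.62830980e+02]
 [ 0.00000000e+00  0.00000000e+00  0.00000000e+00  1.00000000e+00]] [[328.62932915   0.         321.33143846]
 [  0.         328.62932915 198.46744983]
 [  0.           0.           1.        ]]
washer 0.76 [235.0, 370.3] [ 4.198e+02 -3.220e+02  4.000e-01] [ 428.9 -320.1   22. ]
washer 0.6 [169.0, 339.5] [ 536.9 -284.7   22.1] [ 536.9 -283.9   22. ]
washer_mid 0.91 [234.4, 367.8] [ 4.218e+02 -3.190e+02  2.000e-01] [ 432. -316.   26.]
washer_mid 0.68 [167.7, 337.8] [ 538.9 -281.9   23.3] [ 539.9 -281.6   26. ]
spindle_tip 0.67 [109.0, 283.1] [ 630.1 -224.4  103.2] [ 630.1 -224.6  104. ]
spindle_seat 0.59 [109.5, 287.9] [ 628.3 -229.6   99.3] [ 629.  -220.5    8. ]
0.83 [241. 373.] [ 421.6 -321.3    8.2] [ 402. -340.    3.] [ 628. -268.  492.]
((369.875, 235.5), 12.380149841308594) [ 430.7 -318.8   28. ]
0.78 [164. 339.] [ 538.1 -284.6   30.1] [ 519. -303.   25.] [ 628. -265.  492.]
((340.0, 169.0), 13.601571083068848) [ 538.  -284.5   28. ]
shift cm (then turn) [-10.41 -35.65  -1.1 ] shift after turn [ -8.83 -35.61  -5.89] turn deg [-0.29 26.93  0.16]
```

View pics/w1.png

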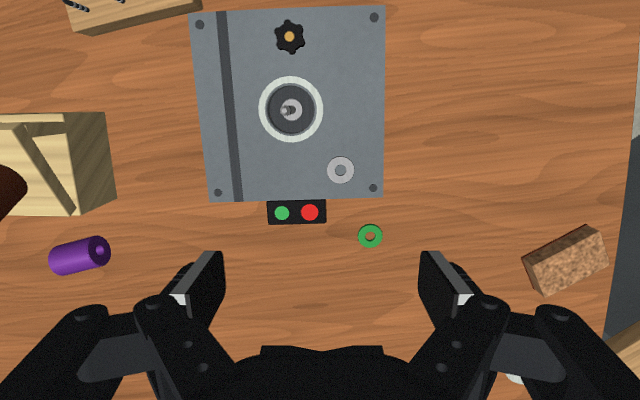

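Wrist view: washer at (340, 169) maps to about (538, -284), and the spindle at (290, 109) maps to about (630, -224). Heights and sizes agree. Next I move in over the rack, tilted along the peg.

```bash
python3 -m handwheel '[-1,-1,-3.6,-0.1,0,0,0, -1,-1,-3.6,-0.1,0,0,0, -1,-1,-3.6,-0.1,0,0,0, -1,-1,-3.6,-0.1,0,0,0, -1,-1,-3.6,-0.1,0,0,0, -1,-1,-3.6,-0.1,0,0,0, -1,-1,-3.6,-0.1,0,0,0, -1,-1,-3.6,-0.1,0,0,0, -1,-1,-3.6,-0.1,0,0,0, -1,-1,-3.6,-0.1,0,0,0]'
python3 -m handwheel '[-1,0,0,0,0,6.8,0, -1,0,0,0,0,6.8,0, -1,0,0,0,0,6.8,0, -1,0,0,0,0,6.6,0, -1,0,0,0,0,0,0, -1,0,0,0,0,0,0, -1,0,0,0,0,0,0, -1,0,0,0,0,0,0, -1,0,0,0,0,0,0, -1,0,0,0,0,0,0]'
python3 - <<'E'
from h import *
st(); s=robot.observe(); im=get_image('wrist'); M=T(im,s); C=cloud(im,M)
p=np.array([-.449,.061,.892])
for l in ['drum_large','drum_large_mid','peg_right','peg_middle']:
    for d in pinpoint('wrist',l)[:2]:
        r,k=np.clip(np.round(d['location']).astype(int),0,[399,639]); print(l,round(d['conf'],2),d['location'],C[r,k].round(1),ray_z(im,M,d['location'],135).round(1))
for d in trace('wrist','drum_large')[:2]: print('tr',d['conf'],np.round(d['location']),np.median(C[d['region']],0).round())
np.savez('w2.npz',C=C,px=im['pixels']); save(im,'w2.png')
E
```

```text
t: 4.8
eef_pos: [504.9, 110.5, 339.5]
ee_rot: [0.0, 0.998, -0.061, 0.0]
contact_force: [-0.0, -1.0, -0.4]
width: 85.4
t: 5.8
eef_pos: [505.7, 109.0, 339.0]
ee_rot: [0.014, 0.971, -0.06, 0.233]
contact_force: [1.0, 0.1, -0.6]
width: 85.8
t 5.8 pos [505.7 109.  339. ] z [ 0.45  -0.056 -0.891] y [-0.123 -0.992 -0.   ] F [ 1.   0.1 -0.6] w 85.8
drum_large 0.95 [285.2, 327.3] [4.589e+02 1.065e+02 4.000e-01] [467.6 107.3 135. ]
drum_large 0.63 [175.4, 308.5] [577.3 113.5 209.1] [597.  113.6 135. ]
drum_large_mid 0.84 [296.8, 301.7] [450.5 142.9  50.1] [458.5 137.4 135. ]
drum_large_mid 0.63 [184.8, 306.0] [567.9 116.6 208.2] [585.9 117.9 135. ]
peg_right 0.93 [172.2, 309.9] [580.1 111.3 208.9] [600.8 111.5 135. ]
peg_right 0.31 [183.0, 307.3] [570.4 115.4 205.5] [587.9 116.1 135. ]
peg_middle 0.74 [171.5, 225.2] [602.1 203.3 171.5] [614.3 212.8 135. ]
tr 0.97 [182. 307.] [569. 114. 200.]
tr 0.97 [297. 299.] [451. 147.  47.]
```

View pics/w2.png

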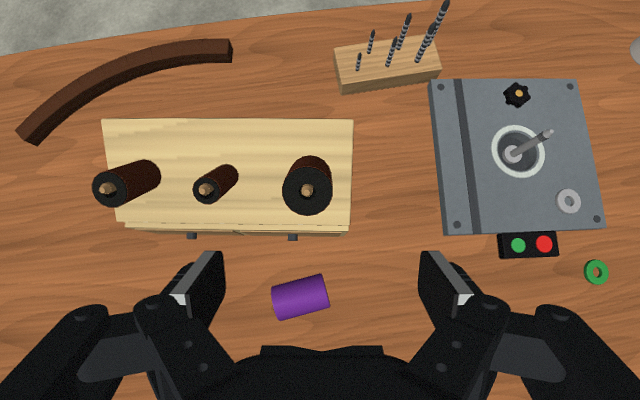

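The large drum sits at (307, 187), with the board edges nearly aligned to the jaw direction. I'll fit the top face.

```bash
python3 - <<'E'
from h import *
get_image('wrist'); d=min(trace('wrist','drum_large'),key=lambda d:abs(d['location'][0]-182)+abs(d['location'][1]-307))
z=np.load('w2.npz'); P=z['C'][d['region']]; 
B=z['C'][125:215,235:275].reshape(-1,3); 
B=z['C'][np.r_[125:150],:][:,165:275].reshape(-1,3); n=np.linalg.svd(B-B.mean(0),full_matrices=0)[2][2]; n*=np.sign(n[2]); print('board normal',n.round(3))
p=np.array([-.450,.056,.891]); t0=np.median(B@p); t=P@p-t0; print('hist',np.histogram(t,bins=np.arange(-10,100,5)))
F=P[abs(t-np.median(t[t>66]))<3]; print(len(F),'face t',np.median(F@p-t0))
y=np.array([.123,.992,0]); x=np.cross(y,p)
q=np.stack([F@x,F@y],1).astype(np.float32); c,r=cv2.minEnclosingCircle(q); print('circ',c,r, np.percentile(q,[1,99],0))
h=(np.percentile(q,1,0)+np.percentile(q,99,0))/2
for cc in (c,h): 
    top=x*cc[0]+y*cc[1]+p*(np.median(F@p)); print('top centre',top.round(1),'foot',(top-76*p).round(1))
# target: grasp point 20 mm below top -> TCP 20+18.7
g=top-(20+robot.grasp_offset)*p
st(); go(g,-p,-y)
E
```

```text
board normal [ 0.926 -0.12   0.359]
hist (array([   0,    0,    1,    0,   19,   25,   23,   24,   30,   33,   30,
         33,   38,   41,   43,   61,  134, 1647,    6,    0,    0]), array([-10,  -5,   0,   5,  10,  15,  20,  25,  30,  35,  40,  45,  50,
        55,  60,  65,  70,  75,  80,  85,  90,  95]))
1738 face t 76.53384796598185
circ (576.8810424804688, 184.8765106201172) 24.931697845458984 [[554.05314575 161.35179672]
 [600.06894714 208.11884979]]
top centre [562.7 116.4 201.9] foot [596.9 112.2 134.2]
top centre [562.9 116.3 202. ] foot [597.1 112.  134.3]
t 6.2 pos [505.3 109.1 339.2] z [ 0.451 -0.056 -0.891] y [-0.122 -0.992  0.   ] F [ 0.1 -0.4 -0.2] w 85.1
shift cm (then turn) [-1.21 -1.42 18.65] shift after turn [-1.21 -1.43 18.65] turn deg [-0.02 -0.02  0.03]
```

```bash
python3 -m handwheel '[-1,-1.2,-1.4,0,0,0,0, -1,0,0,3,0,0,0, -1,0,0,3,0,0,0, -1,0,0,3,0,0,0, -1,0,0,2.5,0,0,0, -1,0,0,2,0,0,0, -1,0,0,2,0,0,0, -1,0,0,1.6,0,0,0, -1,0,0,1.5,0,0,0, -1,0,0,0,0,0,0]'
python3 -m handwheel '[-0.2,0,0,0,0,0,0, 0,0,0,0,0,0,0, 0.2,0,0,0,0,0,0, 0.4,0,0,0,0,0,0, 1,0,0,0,0,0,0, 1,0,0,0,0,0,0, 1,0,0,0,0,0,0, 1,0,0,0,0,0,0, 1,0,0,0,0,0,0, 1,0,0,0,0,0,0]'
python3 -c "
from h import *
st()
print(robot.observe()['moment'])"
```

```text
t: 7.2
eef_pos: [579.7, 113.3, 165.9]
ee_rot: [0.015, 0.971, -0.06, 0.231]
contact_force: [0.0, -0.4, 0.3]
width: 85.4
t: 8.2
eef_pos: [580.2, 114.2, 169.6]
ee_rot: [0.014, 0.97, -0.06, 0.234]
contact_force: [-5.4, 0.6, 6.9]
width: 48.1
t 8.2 pos [580.2 114.2 169.6] z [ 0.452 -0.056 -0.89 ] y [-0.122 -0.992  0.   ] F [-5.4  0.6  6.9] w 48.1
[-0.10610383  0.85068934 -0.18699474]
```

```bash
python3 -m handwheel '[1,0,0,-0.5,0,0,0, 1,0,0,-0.8,0,0,0, 1,0,0,-1.2,0,0,0, 1,0,0,-1.5,0,0,0, 1,0,0,-1.5,0,0,0, 1,0,0,-1.5,0,0,0, 1,0,0,-1.5,0,0,0, 1,0,0,-2,0,0,0, 1,0,0,-2,0,0,0, 1,0,0,-1.5,0,0,0]'
python3 - <<'E'
from h import *
st(); s=robot.observe(); im=get_image('wrist'); save(im,'w3.png')
go([630,-224,290],[0,0,-1],[-.123,-.992,0])
E
```

```text
t: 9.2
eef_pos: [516.1, 122.1, 294.1]
ee_rot: [0.014, 0.97, -0.059, 0.233]
contact_force: [0.0, -0.2, -1.4]
width: 47.7
t 9.2 pos [516.1 122.1 294.1] z [ 0.451 -0.055 -0.891] y [-0.122 -0.993 -0.   ] F [ 0.  -0.2 -1.4] w 47.7
shift cm (then turn) [13.48 33.05  7.62] shift after turn [15.53 33.02  0.63] turn deg [ -0.06 -27.23   0.1 ]
```

View pics/w3.png

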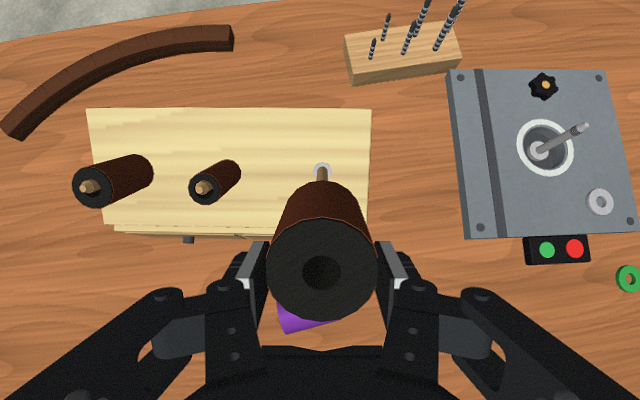

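The drum is held straight and is clear of the peg. I'll turn it upright and carry it over to the spindle.

```bash
python3 -m handwheel '[1,0,0,-1,0,-5,0, 1,0,0,0,0,-6,0, 1,0,0,0,0,-6,0, 1,0,0,0,0,-6,0, 1,0,0,0,0,-4.2,0, 1,0.6,2,0,0,0,0, 1,1,3,0,0,0,0, 1,1.6,3.3,0,0,0,0, 1,1.6,3.3,0,0,0,0, 1,1.6,3.3,0,0,0,0]'
python3 -m handwheel '[1,1.6,3.3,0,0,0,0, 1,1.6,3.3,0,0,0,0, 1,1.6,3.3,0.3,0,0,0, 1,1.6,3.3,0.3,0,0,0, 1,1.4,3,0.3,0,0,0, 1,1,2.5,0.3,0,0,0, 1,0.4,0.7,0.3,0,0,0, 1,0,0,0,0,0,0, 1,0,0,0,0,0,0, 1,0,0,0,0,0,0]'
cat > meas.py <<'E'
from h import *
def drum():
    s=robot.observe(); im=get_image('wrist'); A=np.array(im['tool_from_camera']); C=cloud(im,A)  # tool frame
    ds=[d for d in trace('wrist','drum_large') if np.median(C[d['region']][:,2])<40 and abs(d['location'][1]-320)<60]
    d=ds[0]; P=C[d['region']&(im['depth']>0)]
    F=P[(P[:,2]<-25)&(P[:,2]>-55)]; 
    for _ in range(3):
        m=F.mean(0); n=np.linalg.svd(F-m,full_matrices=0)[2][2]; n*=np.sign(n[2]); F=F[abs((F-m)@n)<1.5]
    c,r=cv2.minEnclosingCircle(F[:,:2].astype(np.float32)); h=(np.percentile(F[:,:2],1,0)+np.percentile(F[:,:2],99,0))/2
    print('conf',d['conf'],'face n(tool)',n.round(3),'z',m[2].round(1),'circle',np.round(c,1),round(r,1),'half',h.round(1),len(F))
    return s,im
E
python3 - <<'E'
from meas import *
st(); s,im=drum(); save(im,'w4.png')
for c in ['scene','top','wrist']:
    im=get_image(c); M=T(im); C=cloud(im,M); save(im,c+'4.png')
    for l,z in [('spindle_tip',104),('spindle_seat',8),('drum_large_mid',200)]:
        for d in pinpoint(c,l)[:1]: 
            r,k=np.clip(np.round(d['location']).astype(int),0,[399,639]); print(c,l,round(d['conf'],2),d['location'],C[r,k].round(),ray_z(im,M,d['location'],z).round(1))
E
```

```text
t: 10.25
eef_pos: [557.9, -34.8, 301.2]
ee_rot: [-0.0, 0.998, -0.061, -0.002]
contact_force: [-0.3, 0.5, -2.4]
width: 47.9
t: 11.25
eef_pos: [625.6, -235.0, 286.5]
ee_rot: [-0.001, 0.998, -0.06, -0.001]
contact_force: [-0.2, -0.4, -1.7]
width: 48.0
t 11.25 pos [ 625.6 -235.   286.5] z [-0.003  0.001 -1.   ] y [-0.12  -0.993 -0.001] F [-0.2 -0.4 -1.7] w 48.0
conf 0.8 face n(tool) [-0.016  0.006  1.   ] z -36.1 circle [-0.2 -0.4] 25.2 half [-0.1 -0.4] 7105
scene spindle_tip 0.59 [261.2, 271.1] [ 626. -229.  102.] [ 627.6 -231.2  104. ]
scene spindle_seat 0.88 [289.2, 273.4] [ 629. -236.   29.] [ 618.7 -220.9    8. ]
scene drum_large_mid 0.7 [184.5, 258.2] [ 636. -258.  310.] [ 541.3 -137.4  200. ]
top spindle_tip 0.8 [210.1, 417.7] [ 630. -230.  102.] [ 629.3 -229.   104. ]
top spindle_seat 0.7 [218.5, 410.9] [ 624. -229.   31.] [ 627.3 -233.7    8. ]
top drum_large_mid 0.88 [188.7, 442.4] [ 624. -223.  325.] [ 656.1 -260.8  200. ]
wrist spindle_tip 0.91 [171.6, 311.8] [ 626. -227.  105.] [ 626.4 -226.9  104. ]
wrist spindle_seat 0.79 [155.8, 310.5] [ 634. -224.   44.] [ 629.2 -222.8    8. ]
wrist drum_large_mid 0.66 [304.2, 89.9] [462. 123.  49.] [549.5 -16.2 200. ]
```

```bash
cat >> meas.py <<'E'
def spindle(c):
    from scipy.optimize import least_squares
    s=robot.observe(); im=get_image(c); M=T(im,s); C=cloud(im,M)
    k=(C[...,2]>35)&(C[...,2]<90)&(np.hypot(C[...,0]-629,C[...,1]+226)<22); Q=C[k]
    if len(Q)<15: print(c,'few',len(Q)); return
    v=Q[:,:2].mean(0)-M[:2,3]; v/=np.linalg.norm(v)
    f=least_squares(lambda x:np.hypot(*(Q[:,:2]-x).T)-6,Q[:,:2].mean(0)+4*v,loss='soft_l1'); print(c,len(Q),'spindle',f.x.round(1),'rms',np.sqrt(np.mean(f.fun**2)).round(2))
    # silhouette row-wise: mid of pixel run -> ray; intersect plane through the axis
    out=[]
    for r in np.unique(np.argwhere(k)[:,0]):
        cs=np.where(k[r])[0]; out.append([r,cs.mean(),len(cs),C[r,cs,2].mean()])
    return
E
python3 - <<'E'
from meas import *
for c in ['wrist','scene','top','wrist','scene','top']: spindle(c)
im=get_image('wrist'); save(im,'w5.png')
E
```

```text
wrist 68 spindle [ 628.6 -225.5] rms 0.13
scene 115 spindle [ 626.9 -227.7] rms 0.89
top 33 spindle [ 630.3 -226.7] rms 0.41
wrist 70 spindle [ 628.6 -225.5] rms 0.12
scene 108 spindle [ 627.  -228.3] rms 0.85
top 32 spindle [ 630.2 -226.8] rms 0.39
```

View pics/w5.png

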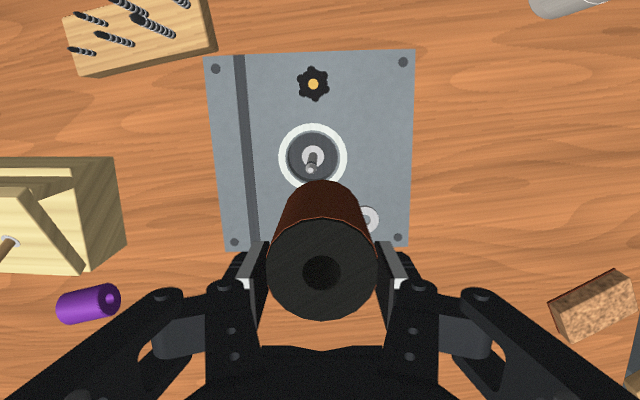

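```bash
python3 - <<'E'
from h import *
st(); go([629.6,-225.8,156],[0,0,-1],[-.12,-.993,0])
E
```

```text
t 12.3 pos [ 625.3 -237.2  286.1] z [-0.004  0.    -1.   ] y [-0.123 -0.992 -0.   ] F [ 0.6  0.1 -1.1] w 48.0
shift cm (then turn) [ 0.33 -1.19 13.  ] shift after turn [ 0.29 -1.19 13.01] turn deg [-0.    0.21 -0.15]
```

```bash
python3 -m handwheel '[1,0.3,-1.2,0,0,0.2,0, 1,0,0,1.5,0,0,0, 1,0,0,2.5,0,0,0, 1,0,0,2.5,0,0,0, 1,0,0,2.5,0,0,0, 1,0,0,2,0,0,0, 1,0,0,1.5,0,0,0, 1,0,0,0.5,0,0,0, 1,0,0,0,0,0,0, 1,0,0,0,0,0,0]'
python3 - <<'E'
from meas import *
st(); im=get_image('scene'); t=im['pixels']; c1=t[190:320,210:340]
im=get_image('top'); c2=im['pixels'][160:260,360:460]
cv2.imwrite('pics/ab.png',np.hstack([cv2.resize(c1,(390,390)),cv2.resize(c2,(390,390))])[...,::-1])
st(); spindle('scene'); drum()
E
```

```text
t: 13.3
eef_pos: [630.5, -225.8, 157.0]
ee_rot: [0.0, 0.998, -0.061, 0.001]
contact_force: [-0.9, -0.9, -1.0]
width: 47.7
t 13.3 pos [ 630.5 -225.8  157. ] z [ 0.002 -0.001 -1.   ] y [-0.122 -0.992  0.   ] F [-0.9 -0.9 -1. ] w 47.7
t 13.4 pos [ 630.6 -225.9  157.4] z [ 0.002 -0.001 -1.   ] y [-0.123 -0.992  0.001] F [ 0.6  0.9 -1.3] w 47.8
scene 114 spindle [ 626.9 -228. ] rms 0.83Traceback (most recent call last):
  File "<stdin>", line 5, in <module>
  File "meas.py", line 5, in drum
    d=ds[0]; P=C[d['region']&(im['depth']>0)]
      ~~^^^
IndexError: list index out of range
```

View pics/ab.png

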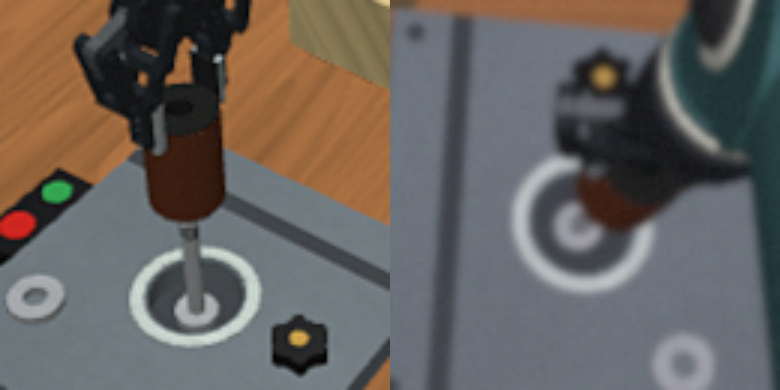

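The scene crop shows the drum's lower end centred over the spindle tip to about 1 mm. I'll descend a little, then read the force.

```bash
python3 -m handwheel '[1,-0.05,0,0.4,0,0,0, 1,0,0,0.4,0,0,0, 1,0,0,0.4,0,0,0, 1,0,0,0.4,0,0,0, 1,0,0,0.4,0,0,0, 1,0,0,0.4,0,0,0, 1,0,0,0.4,0,0,0, 1,0,0,0.4,0,0,0, 1,0,0,0.3,0,0,0, 1,0,0,0,0,0,0]'; python3 -c "
from h import *
st();print(robot.observe()['moment'])"
```

```text
t: 14.55
eef_pos: [629.0, -225.5, 120.5]
ee_rot: [-0.0, 0.998, -0.061, -0.0]
contact_force: [0.2, 0.1, -1.3]
width: 47.8
t 14.55 pos [ 629.  -225.5  120.5] z [-0.001  0.    -1.   ] y [-0.122 -0.992 -0.   ] F [ 0.2  0.1 -1.3] w 47.8
[ 0.0413976  -0.01506792 -0.05461107]
```

```bash
python3 -m handwheel '[1,0,0,0.7,0,0,0, 1,0,0,0.8,0,0,0, 1,0,0,0.8,0,0,0, 1,0,0,0.8,0,0,0, 1,0,0,0.8,0,0,0, 1,0,0,0.8,0,0,0, 1,0,0,0.7,0,0,0, 1,0,0,0.7,0,0,0, 1,0,0,0.4,0,0,0, 1,0,0,0,0,0,0]'; python3 -m handwheel '[1,0,0,0.05,0,0,0, 1,0,0,0.05,0,0,0, 1,0,0,0.05,0,0,0, 1,0,0,0.05,0,0,0, 1,0,0,0.05,0,0,0, 1,0,0,0.05,0,0,0, 1,0,0,0,0,0,0, 1,0,0,0,0,0,0, 1,0,0,0,0,0,0, 1,0,0,0,0,0,0]'; python3 -c "
from meas import *
st()
im=get_image('wrist');C=cloud(im,T(im));
k=(abs(C[...,2]-84)<12)&(np.hypot(C[...,0]-629,C[...,1]+225.5)<24)&(np.hypot(C[...,0]-629,C[...,1]+225.5)>13); print(k.sum(),np.percentile(C[k][:,2],[5,25,50,75,95]).round(1))
k=(np.hypot(C[...,0]-540,C[...,1]+230)<20);print('plate z',np.median(C[k][:,2]) if k.any() else None)"
```

```text
t: 15.55
eef_pos: [628.8, -225.5, 55.3]
ee_rot: [-0.0, 0.998, -0.061, -0.001]
contact_force: [-0.0, 0.5, -1.1]
width: 47.7
t: 16.55
eef_pos: [629.3, -225.6, 53.1]
ee_rot: [0.0, 0.998, -0.061, -0.0]
contact_force: [0.7, 0.1, -1.3]
width: 48.0
t 16.55 pos [ 629.3 -225.6   53.1] z [-0. -0. -1.] y [-0.123 -0.992  0.   ] F [ 0.7  0.1 -1.3] w 48.0
6256 [88.4 89.  89.4 89.8 90.4]
plate z 22.301031150445368
```

```bash
python3 -m handwheel '[1,0,0,0.1,0,0,0, 1,0,0,0.1,0,0,0, 1,0,0,0.1,0,0,0, 1,0,0,0.05,0,0,0, 1,0,0,0.05,0,0,0, 1,0,0,0.05,0,0,0, 1,0,0,0.05,0,0,0, 1,0,0,0,0,0,0, 1,0,0,0,0,0,0, 1,0,0,0,0,0,0]'; python3 -m handwheel '[1,0,0,0.04,0,0,0, 1,0,0,0.04,0,0,0, 1,0,0,0.04,0,0,0, 1,0,0,0.04,0,0,0, 1,0,0,0,0,0,0, 1,0,0,0,0,0,0, 1,0,0,0,0,0,0, 1,0,0,0,0,0,0, 1,0,0,0,0,0,0, 1,0,0,0,0,0,0]'
```

```text
t: 17.6
eef_pos: [629.3, -225.7, 48.1]
ee_rot: [0.0, 0.998, -0.061, 0.0]
contact_force: [-0.6, -0.0, -1.5]
width: 48.0
t: 18.6
eef_pos: [630.0, -225.8, 47.8]
ee_rot: [0.0, 0.998, -0.061, 0.001]
contact_force: [-1.9, -0.2, 6.6]
width: 48.2
```

```bash
python3 -c "
from meas import *
im=get_image('wrist');C=cloud(im,T(im));
r=np.hypot(C[...,0]-629,C[...,1]+225.5);k=(abs(C[...,2]-84)<12)&(r<24)&(r>13); print(k.sum(),np.percentile(C[k][:,2],[5,25,50,75,95]).round(1))"
python3 -m handwheel '[0.2,0,0,0,0,0,0, 0.1,0,0,0,0,0,0, 0,0,0,0,0,0,0, -0.2,0,0,0,0,0,0, -0.4,0,0,0,0,0,0, -0.6,0,0,0,0,0,0, -0.6,0,0,0,0,0,0, -0.6,0,0,0,0,0,0, -0.6,0,0,0,0,0,0, -0.6,0,0,0,0,0,0]'
python3 -c "
from meas import *
st();im=get_image('wrist');C=cloud(im,T(im));
r=np.hypot(C[...,0]-629,C[...,1]+225.5);k=(abs(C[...,2]-84)<12)&(r<24)&(r>13); print(k.sum(),np.percentile(C[k][:,2],[5,25,50,75,95]).round(1))
P=C[k&(abs(C[...,2]-84)<3)];print(cv2.minEnclosingCircle(P[:,:2].astype(np.float32)))
go([538,-284,230],[0,0,-1],[-.12,-.993,0])"

```

```text
6122 [83.3 83.9 84.3 84.7 85.3]
t: 19.65
eef_pos: [629.3, -225.7, 46.4]
ee_rot: [0.0, 0.998, -0.061, -0.0]
contact_force: [0.4, -0.3, 1.0]
width: 68.4
t 19.65 pos [ 629.3 -225.7   46.4] z [-0. -0. -1.] y [-0.123 -0.992  0.   ] F [ 0.4 -0.3  1. ] w 68.4
6099 [83.3 83.8 84.2 84.6 85.1]
((629.0061645507812, -225.49855041503906), 23.992862701416016)
shift cm (then turn) [ -8.35   6.91 -18.36] shift after turn [ -8.36   6.89 -18.36] turn deg [ 0.    0.   -0.15]
```

The drum's top face is at z = 84.2 against an expected 84, so it's fully home, and it's level after release. I lift off and go to the washer.

```bash
python3 -m handwheel '[-0.8,0,0,-0.3,0,0,0, -1,0,0,-0.7,0,0,0, -1,0,0,-1.5,0,0,0, -1,0,0,-2,0,0,0, -1,0,0,-2,0,0,0, -1,0,0,-2,0,0,0, -1,0,0,-2.5,0,0,0, -1,0,0,-2.5,0,0,0, -1,0,0,-1.5,0,0,0, -1,0,0,0,0,0,0]'; python3 -m handwheel '[-1,-2,1.4,0,0,0,0, -1,-2,1.4,0,0,0,0, -1,-2,1.4,0,0,0,0, -1,-2,1.4,0,0,0,0, -1,-0.9,1.3,1,0,0,0, -1,0,0,2,0,0,0, -1,0,0,2,0,0,0, -1,0,0,0,0,0,0, -1,0,0,0,0,0,0, -1,0,0,0,0,0,0]'
cat >> meas.py <<'E'
def washer(z0,c='wrist',near=(538,-284)):
    s=robot.observe(); im=get_image(c); M=T(im,s); C=cloud(im,M)
    for d in trace(c,'washer')[:4]:
        P=C[d['region']]; P=P[abs(P[:,2]-z0)<3]
        if len(P)<30 or np.hypot(*(np.median(P[:,:2],0)-near))>40: continue
        o,r=cv2.minEnclosingCircle(P[:,:2].astype(np.float32)); h=(np.percentile(P[:,:2],1,0)+np.percentile(P[:,:2],99,0))/2
        print(c,'washer',round(d['conf'],2),'z',np.median(P[:,2]).round(2),'circ',np.round(o,1),round(r,1),'half',h.round(1),px(im,d))
    return im,C
def px(im,d): return im['pixels'][d['region']].mean(0).round()
E
python3 - <<'E'
from meas import *
st(); im,C=washer(30); save(im,'w6.png')
r=np.hypot(C[...,0]-629,C[...,1]+225.5);k=(abs(C[...,2]-84)<5)&(r<24)&(r>13); print('drum top',k.sum(),np.percentile(C[k][:,2],[5,50,95]).round(1)) if k.any() else 0
go([538,-284,60],[0,0,-1],[-.12,-.993,0])
E
```

```text
t: 20.7
eef_pos: [631.0, -226.0, 200.1]
ee_rot: [0.001, 0.998, -0.061, 0.003]
contact_force: [-0.8, 0.2, -0.2]
width: 85.8
t: 21.7
eef_pos: [533.3, -283.3, 147.0]
ee_rot: [0.0, 0.998, -0.061, 0.001]
contact_force: [0.7, 0.7, 0.4]
width: 85.4
t 21.7 pos [ 533.3 -283.3  147. ] z [ 0.001 -0.    -1.   ] y [-0.122 -0.993  0.   ] F [0.7 0.7 0.4] w 85.4
wrist washer 0.84 z 30.08 circ [ 537.5 -284.5] 20.0 half [ 537.7 -284.5] [172. 172. 172.]
drum top 3036 [82.9 84.1 85.2]
shift cm (then turn) [0.46 0.   8.74] shift after turn [0.48 0.01 8.74] turn deg [ 0.03 -0.09 -0.13]
```

View pics/w6.png

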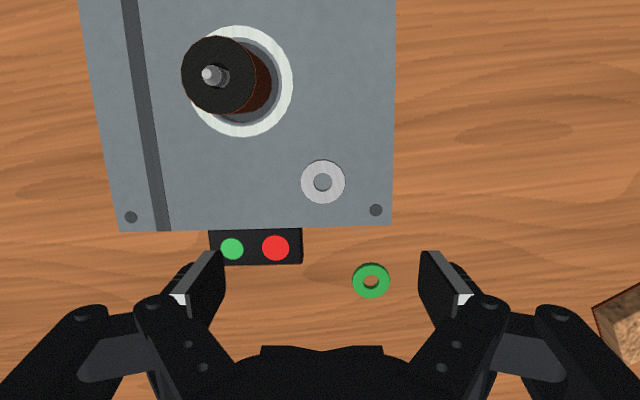

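The washer is at (322, 182), maps to (537.6, -284.5), z = 30.1, r = 20.0. The drum stands level on the spindle at (220, 75). I go down to grasp.

```bash
python3 -m handwheel '[-1,0.44,0.07,1,0,0,0, -1,0,0,2,0,0,0, -1,0,0,2,0,0,0, -1,0,0,2,0,0,0, -1,0,0,2,0,0,0, -1,0,0,1.4,0,0,0, -1,0,0,1,0,0,0, -1,0,0,0.8,0,0,0, -1,0,0,0,0,0,0, -1,0,0,0,0,0,0]'; python3 -c "
from meas import *
st(); washer(30)
s=robot.observe(); im=get_image('wrist'); C=cloud(im,T(im,s)); 
for d in trace('wrist','drum_large')[:0]: pass
r=np.hypot(C[...,0]-537.6,C[...,1]+284.5);k=(r<60)&(C[...,2]<70)&(C[...,2]>31); print('finger low z',k.sum(), np.percentile(C[k][:,2],[0,2,10]).round(1) if k.any() else '')"
```

```text
t: 22.8
eef_pos: [537.2, -284.6, 24.9]
ee_rot: [0.0, 0.998, -0.061, 0.0]
contact_force: [-0.6, 1.1, -0.5]
width: 85.4
t 22.8 pos [ 537.2 -284.6   24.9] z [ 0.001 -0.    -1.   ] y [-0.122 -0.992  0.   ] F [-0.6  1.1 -0.5] w 85.4
wrist washer 0.74 z 30.06 circ [ 537.5 -284.5] 20.1 half [ 537.9 -284.5] [169. 169. 169.]
finger low z 1387 [31.  31.  31.2]
```

```bash
python3 -m handwheel '[-0.5,0,0,0,0,0,0, -0.3,0,0,0,0,0,0, -0.1,0,0,0,0,0,0, -0.1,0,0,0,0,0,0, -0.1,0,0,0,0,0,0, -0.1,0,0,0,0,0,0, -0.1,0,0,0,0,0,0, -0.1,0,0,0,0,0,0, -0.1,0,0,0,0,0,0, -0.1,0,0,0,0,0,0]'; python3 -c "
from meas import *
st(); s=robot.observe(); im=get_image('wrist'); C=cloud(im,T(im,s)); A=cloud(im,np.array(im['tool_from_camera']))
for sg in (-1,1):
  k=(abs(A[...,1]*sg-34)<16)&(abs(A[...,0])<13); q=C[k][:,2]; print(sg,np.histogram(q,bins=np.arange(18,60,2))[0])
save(im,'w7.png')"
```

```text
t: 24.0
eef_pos: [536.8, -284.5, 24.5]
ee_rot: [0.0, 0.998, -0.061, 0.0]
contact_force: [-0.2, 0.6, -0.6]
width: 46.8
t 24.0 pos [ 536.8 -284.5   24.5] z [ 0. -0. -1.] y [-0.122 -0.992  0.   ] F [-0.2  0.6 -0.6] w 46.8
-1 [   0  669 1363    3    2   44   20    0    0    0    0    0    0    0
    4   25   50   57   77   77]
1 [   0  726 1325    5    3   31   19    0    0    0    0    0    0    0
    5   30   40   61   75   89]
```

View pics/w7.png

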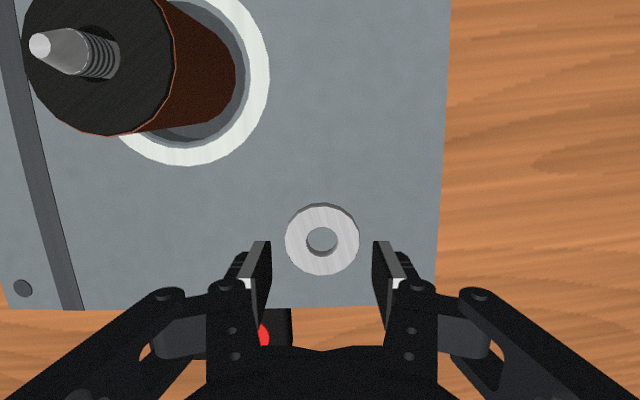

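```bash
python3 -c "
from meas import *
im=get_image('wrist'); A=cloud(im,np.array(im['tool_from_camera'])); C=cloud(im,T(im))
for u in (250,258,265,270,374,380,386): print(u,[(v,*A[v,u].round(0),C[v,u,2].round(0)) for v in range(240,262,4)])"
```

```text
250 [(240, np.float64(-2.0), np.float64(-39.0), np.float64(2.0), np.float64(23.0)), (244, np.float64(-4.0), np.float64(-39.0), np.float64(2.0), np.float64(22.0)), (248, np.float64(-6.0), np.float64(-39.0), np.float64(2.0), np.float64(23.0)), (252, np.float64(11.0), np.float64(-30.0), np.float64(-40.0), np.float64(64.0)), (256, np.float64(11.0), np.float64(-29.0), np.float64(-43.0), np.float64(68.0)), (260, np.float64(10.0), np.float64(-28.0), np.float64(-46.0), np.float64(70.0))]
258 [(240, np.float64(-1.0), np.float64(-35.0), np.float64(1.0), np.float64(23.0)), (244, np.float64(11.0), np.float64(-28.0), np.float64(-31.0), np.float64(56.0)), (248, np.float64(10.0), np.float64(-27.0), np.float64(-35.0), np.float64(60.0)), (252, np.float64(10.0), np.float64(-26.0), np.float64(-39.0), np.float64(63.0)), (256, np.float64(11.0), np.float64(-26.0), np.float64(-43.0), np.float64(67.0)), (260, np.float64(10.0), np.float64(-25.0), np.float64(-46.0), np.float64(70.0))]
265 [(240, np.float64(-2.0), np.float64(-31.0), np.float64(2.0), np.float64(22.0)), (244, np.float64(10.0), np.float64(-25.0),
[... 1587 characters left out ...]
), np.float64(24.0), np.float64(-39.0), np.float64(63.0)), (256, np.float64(10.0), np.float64(23.0), np.float64(-42.0), np.float64(66.0)), (260, np.float64(8.0), np.float64(23.0), np.float64(-42.0), np.float64(66.0))]
386 [(240, np.float64(-2.0), np.float64(35.0), np.float64(2.0), np.float64(22.0)), (244, np.float64(10.0), np.float64(28.0), np.float64(-30.0), np.float64(55.0)), (248, np.float64(10.0), np.float64(27.0), np.float64(-35.0), np.float64(59.0)), (252, np.float64(10.0), np.float64(27.0), np.float64(-38.0), np.float64(62.0)), (256, np.float64(11.0), np.float64(25.0), np.float64(-43.0), np.float64(68.0)), (260, np.float64(11.0), np.float64(25.0), np.float64(-47.0), np.float64(71.0))]
```

```bash
python3 -m handwheel '[-0.1,0.07,0,0.1,0,0,0, -0.1,0,0,0.1,0,0,0, -0.1,0,0,0.1,0,0,0, -0.1,0,0,0.05,0,0,0, -0.1,0,0,0,0,0,0, 0,0,0,0,0,0,0, 0.1,0,0,0,0,0,0, 0.15,0,0,0,0,0,0, 0.15,0,0,0,0,0,0, 0.15,0,0,0,0,0,0]'; python3 -c "
from meas import *
st(); washer(30)"
```

```text
t: 25.1
eef_pos: [537.5, -284.6, 21.0]
ee_rot: [0.0, 0.998, -0.061, 0.0]
contact_force: [-0.9, 0.7, 0.3]
width: 36.2
t 25.1 pos [ 537.5 -284.6   21. ] z [ 0. -0. -1.] y [-0.122 -0.992  0.   ] F [-0.9  0.7  0.3] w 36.2
wrist washer 0.98 z 30.12 circ [ 537.7 -284.5] 19.9 half [ 538.2 -284.6] [178. 177. 178.]
```

```bash
python3 - <<'E'
from meas import *
im=get_image('wrist'); A=cloud(im,np.array(im['tool_from_camera'])); g=im['pixels'].astype(int).mean(-1)
r=robot.observe(); print(r['width'])
for u in list(range(262,292,4))+list(range(352,384,4)):
    c=A[195:340,u]; k=np.where(c[:,2]<-8)[0]
    print(u,[(195+v,*c[v].round(0).astype(int)) for v in k[:1]], [(195+v,*c[v].round(0).astype(int)) for v in k[12:13]])
cv2.imwrite('pics/w8.png',cv2.resize(im['pixels'][180:340,220:420],(800,600))[...,::-1])
E
```

```text
36.045860035790234
262 [(np.int64(250), np.int64(6), np.int64(-27), np.int64(-28))] [(np.int64(262), np.int64(11), np.int64(-23), np.int64(-48))]
266 [(np.int64(241), np.int64(11), np.int64(-25), np.int64(-28))] [(np.int64(253), np.int64(10), np.int64(-23), np.int64(-40))]
270 [(np.int64(240), np.int64(10), np.int64(-24), np.int64(-26))] [(np.int64(252), np.int64(10), np.int64(-22), np.int64(-38))]
274 [(np.int64(240), np.int64(11), np.int64(-22), np.int64(-27))] [(np.int64(252), np.int64(10), np.int64(-20), np.int64(-39))]
278 [(np.int64(240), np.int64(11), np.int64(-20), np.int64(-27))] [(np.int64(252), np.int64(10), np.int64(-18), np.int64(-37))]
282 [(np.int64(241), np.int64(9), np.int64(-18), np.int64(-23))] [(np.int64(253), np.int64(3), np.int64(-19), np.int64(-24))]
286 [(np.int64(232), np.int64(7), np.int64(-18), np.int64(-9))] [(np.int64(244), np.int64(1), np.int64(-18), np.int64(-9))]
290 [(np.int64(225), np.int64(11), np.int64(-16), np.int64(-8))] [(np.int64(238), np.int64(4), np.int64(-16), np.int64(-9))]
352 [(np.int64(221), np.int64(13), np.int64(15), np.int64(-8))] [(n
[... 232 characters left out ...]
nt64(-8))] [(np.int64(267), np.int64(-5), np.int64(18), np.int64(-22))]
364 [(np.int64(240), np.int64(10), np.int64(19), np.int64(-26))] [(np.int64(252), np.int64(8), np.int64(18), np.int64(-34))]
368 [(np.int64(240), np.int64(11), np.int64(21), np.int64(-27))] [(np.int64(252), np.int64(11), np.int64(19), np.int64(-40))]
372 [(np.int64(240), np.int64(10), np.int64(23), np.int64(-25))] [(np.int64(252), np.int64(10), np.int64(21), np.int64(-38))]
376 [(np.int64(240), np.int64(10), np.int64(24), np.int64(-26))] [(np.int64(252), np.int64(11), np.int64(22), np.int64(-39))]
380 [(np.int64(249), np.int64(10), np.int64(24), np.int64(-35))] [(np.int64(261), np.int64(10), np.int64(22), np.int64(-47))]
```

View pics/w8.png

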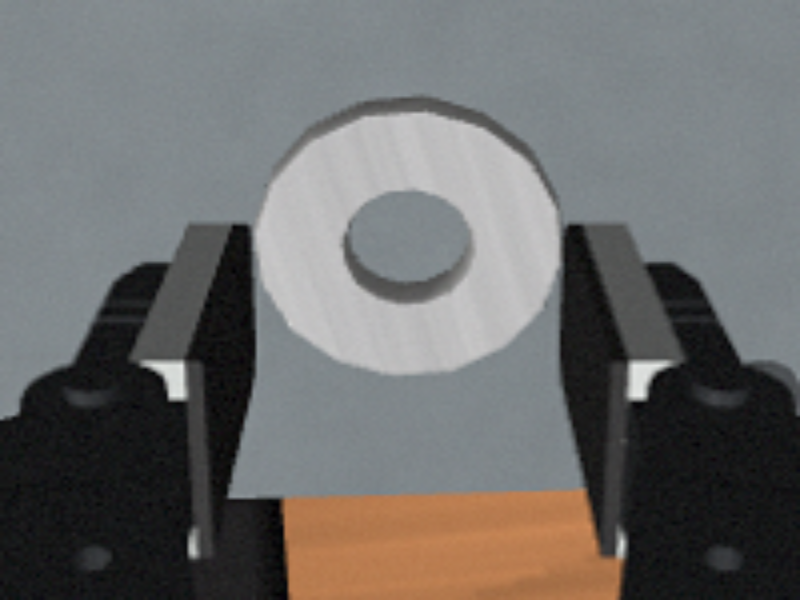

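The fingertips really stand about 27 mm behind the TCP here (pad tips at z ≈ 48), so they closed above the washer without touching it. I'll open, go down 21 mm, and check.

```bash
python3 -m handwheel '[-0.3,0,0,0,0,0,0, -0.3,0,0,0,0,0,0, -0.3,0,0,0,0,0,0, -0.3,0,0,0.5,0,0,0, -0.3,0,0,0.5,0,0,0, -0.3,0,0,0.4,0,0,0, -0.3,0,0,0.4,0,0,0, -0.3,0,0,0.3,0,0,0, -0.3,0,0,0.1,0,0,0, -0.3,0,0,0,0,0,0]'; python3 - <<'E'
from meas import *
st(); washer(30); im=get_image('wrist'); A=cloud(im,np.array(im['tool_from_camera']))
for u in (258,262,266,376,380,384):
    c=A[195:340,u]; k=np.where(c[:,2]<-14)[0]
    print(u,[(195+v,*c[v].round(0).astype(int)) for v in k[:1]])
E
```

```text
t: 26.25
eef_pos: [537.4, -284.5, -1.2]
ee_rot: [-0.0, 0.998, -0.061, -0.0]
contact_force: [-0.2, 0.4, 0.4]
width: 55.6
t 26.25 pos [ 537.4 -284.5   -1.2] z [-0.  0. -1.] y [-0.122 -0.992 -0.   ] F [-0.2  0.4  0.4] w 55.6
wrist washer 0.8 z 30.07 circ [ 537.7 -284.5] 19.9 half [ 538.4 -284.6] [174. 174. 174.]
258 [(np.int64(195), np.int64(30), np.int64(-28), np.int64(-23))]
262 [(np.int64(195), np.int64(31), np.int64(-27), np.int64(-23))]
266 [(np.int64(195), np.int64(31), np.int64(-25), np.int64(-24))]
376 [(np.int64(195), np.int64(30), np.int64(24), np.int64(-23))]
380 [(np.int64(195), np.int64(30), np.int64(26), np.int64(-23))]
384 [(np.int64(195), np.int64(31), np.int64(27), np.int64(-23))]
```

```bash
python3 -m handwheel '[-0.1,0,0,0,0,0,0, 0,0,0,0,0,0,0, 0.1,0,0,0,0,0,0, 0.3,0,0,0,0,0,0, 1,0,0,0,0,0,0, 1,0,0,0,0,0,0, 1,0,0,0,0,0,0, 1,0,0,0,0,0,0, 1,0,0,0,0,0,0, 1,0,0,0,0,0,0]'; python3 - <<'E'
from meas import *
st(); washer(30)
E
```

```text
t: 27.4
eef_pos: [538.9, -284.7, 1.0]
ee_rot: [0.0, 0.998, -0.061, 0.001]
contact_force: [-1.8, 0.7, 11.1]
width: 36.8
t 27.4 pos [ 538.9 -284.7    1. ] z [ 0.002 -0.001 -1.   ] y [-0.122 -0.993  0.001] F [-1.8  0.7 11.1] w 36.8
wrist washer 0.69 z 30.09 circ [ 538.1 -284.1] 20.0 half [ 538.6 -284.4] [173. 173. 173.]
```

```bash
python3 -m handwheel '[1,0,0,-0.2,0,0,0, 1,0,0,-0.5,0,0,0, 1,0,0,-1,0,0,0, 1,0,0,-1.5,0,0,0, 1,0,0,-1.5,0,0,0, 1,0,0,-1.5,0,0,0, 1,0,0,-1.5,0,0,0, 1,0,0,-1.5,0,0,0, 1,0,0,-1.5,0,0,0, 1,0,0,0,0,0,0]'; cat >> meas.py <<'E'
def held():
    s=robot.observe(); im=get_image('wrist'); A=cloud(im,np.array(im['tool_from_camera']))
    for d in trace('wrist','washer')[:3]:
        P=A[d['region']]; 
        if abs(np.median(P[:,0]))>12 or len(P)<300: continue
        F=P[abs(P[:,2]-np.median(P[:,2]))<5]
        for _ in range(3):
            m=F.mean(0); n=np.linalg.svd(F-m,full_matrices=0)[2][2]; n*=np.sign(n[2]); F=F[abs((F-m)@n)<1]
        o,r=cv2.minEnclosingCircle(F[:,:2].astype(np.float32)); h=(np.percentile(F[:,:2],1,0)+np.percentile(F[:,:2],99,0))/2
        print('held conf',round(d['conf'],2),'top z(tool)',m[2].round(1),'n',n.round(3),'circ',np.round(o,1),round(r,1),'half',h.round(1),len(F),np.round(d['location']))
    return im
E
python3 - <<'E'
from meas import *
st(); im=held(); save(im,'w9.png')
E
```

```text
t: 28.5
eef_pos: [539.1, -285.2, 108.8]
ee_rot: [0.001, 0.998, -0.061, 0.002]
contact_force: [0.0, 0.1, -0.1]
width: 36.6
t 28.5 pos [ 539.1 -285.2  108.8] z [ 0.004 -0.002 -1.   ] y [-0.123 -0.992  0.002] F [ 0.   0.1 -0.1] w 36.6
held conf 0.94 top z(tool) -29.0 n [-0.008 -0.     1.   ] circ [-0.4 -0.1] 19.7 half [-0.4 -0.2] 3592 [273. 323.]
```

```bash
python3 -c "
from h import *
go([629.2,-225.7,92],[0,0,-1],[-.122,-.993,0])"
```

```text
shift cm (then turn) [ 8.38 -6.98  1.43] shift after turn [ 8.39 -6.97  1.43] turn deg [ 0.02 -0.02 -0.04]
```

```bash
python3 -m handwheel '[1,0.7,-0.6,-0.4,0,0,0, 1,1.4,-1.2,0,0,0,0, 1,1.4,-1.2,0,0,0,0, 1,1.4,-1.2,0,0,0,0, 1,1.4,-1.1,0,0,0,0, 1,1.4,-1.1,0,0,0,0, 1,0.7,-0.6,0.4,0,0,0, 1,0,0,0.7,0,0,0, 1,0,0,0.5,0,0,0, 1,0,0,0,0,0,0]'; python3 - <<'E'
from meas import *
st(); im=held(); save(im,'w10.png'); im2=get_image('scene')
cv2.imwrite('pics/cd.png',np.hstack([cv2.resize(im['pixels'][180:340,220:420],(490,390)),cv2.resize(im2['pixels'][200:300,220:320],(300,390))])[...,::-1])
go([629.2,-225.7,92],[0,0,-1],[-.122,-.993,0])
E
```

```text
t: 29.6
eef_pos: [627.7, -226.2, 92.4]
ee_rot: [0.0, 0.998, -0.062, -0.002]
contact_force: [-0.1, 0.3, -0.7]
width: 36.8
t 29.6 pos [ 627.7 -226.2   92.4] z [-0.003  0.    -1.   ] y [-0.124 -0.992  0.   ] F [-0.1  0.3 -0.7] w 36.8
held conf 0.62 top z(tool) -28.9 n [-0.009  0.001  1.   ] circ [-0.6 -0.3] 19.7 half [-0.5 -0.2] 3656 [249. 320.]
shift cm (then turn) [ 0.02 -0.06  0.2 ] shift after turn [ 0.02 -0.06  0.2 ] turn deg [ 0.02  0.01 -0.1 ]
```

View pics/cd.png

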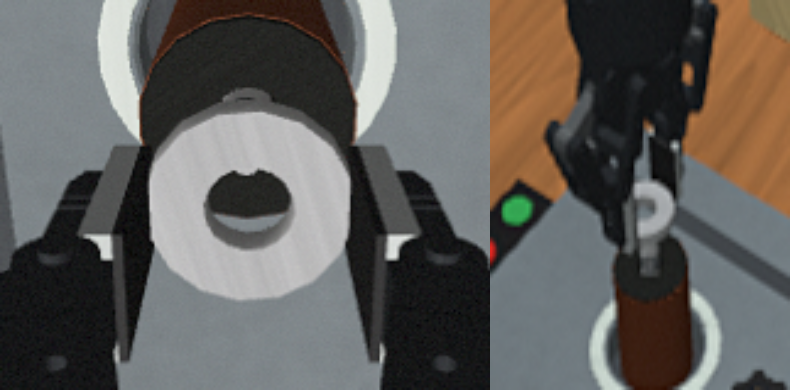

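Washer level in the jaws, spindle tip showing at the far edge of its hole, as it should at this height. I'm lowering it gently.

```bash
python3 -m handwheel '[1,0,-0.05,0.2,0,0,0, 1,0,0,0.2,0,0,0, 1,0,0,0.2,0,0,0, 1,0,0,0.2,0,0,0, 1,0,0,0.2,0,0,0, 1,0,0,0.2,0,0,0, 1,0,0,0.2,0,0,0, 1,0,0,0.2,0,0,0, 1,0,0,0,0,0,0, 1,0,0,0,0,0,0]'; python3 - <<'E'
from meas import *
st(); im=held(); s=robot.observe(); im=get_image('wrist'); C=cloud(im,T(im,s)); r=np.hypot(C[...,0]-629,C[...,1]+225.5);k=(r<9)&(C[...,2]>98)&(C[...,2]<108); print('tip',k.sum(),C[k].mean(0).round(1) if k.any() else '')
E
```

```text
t: 30.75
eef_pos: [629.5, -224.8, 77.9]
ee_rot: [0.0, 0.998, -0.061, -0.0]
contact_force: [0.3, 0.1, -0.8]
width: 37.0
t 30.75 pos [ 629.5 -224.8   77.9] z [-0.  0. -1.] y [-0.122 -0.992  0.   ] F [ 0.3  0.1 -0.8] w 37.0
held conf 0.93 top z(tool) -29.0 n [-0.008 -0.     1.   ] circ [-0.6 -0.2] 19.9 half [-0.4 -0.2] 3653 [249. 323.]
tip 661 [ 628.2 -226.9  104.2]
```

```bash
python3 -m handwheel '[1,-0.03,0.06,0.1,0,0,0, 1,0,0,0.2,0,0,0, 1,0,0,0.2,0,0,0, 1,0,0,0.2,0,0,0, 1,0,0,0.2,0,0,0, 1,0,0,0.2,0,0,0, 1,0,0,0.1,0,0,0, 1,0,0,0.1,0,0,0, 1,0,0,0,0,0,0, 1,0,0,0,0,0,0]'; python3 -m handwheel '[1,0,0,0.04,0,0,0, 1,0,0,0.04,0,0,0, 1,0,0,0.04,0,0,0, 1,0,0,0.04,0,0,0, 1,0,0,0,0,0,0, 1,0,0,0,0,0,0, 1,0,0,0,0,0,0, 1,0,0,0,0,0,0, 1,0,0,0,0,0,0, 1,0,0,0,0,0,0]'
```

```text
t: 31.9
eef_pos: [629.2, -225.4, 65.1]
ee_rot: [0.0, 0.998, -0.061, 0.0]
contact_force: [-0.2, -0.8, -0.2]
width: 36.6
t: 32.9
eef_pos: [629.1, -225.5, 63.4]
ee_rot: [0.0, 0.998, -0.061, 0.0]
contact_force: [-0.1, 0.3, -0.3]
width: 36.8
```

```bash
python3 - <<'E'
from meas import *
st(); held(); washer(92,near=(629,-226))
E
```

```text
t 32.9 pos [ 629.1 -225.5   63.4] z [ 0. -0. -1.] y [-0.122 -0.992  0.   ] F [-0.1  0.3 -0.3] w 36.8
held conf 0.68 top z(tool) -29.0 n [-0.011 -0.     1.   ] circ [-0.5 -0.4] 19.7 half [-0.4 -0.2] 3604 [248. 320.]
wrist washer 0.94 z 92.4 circ [ 628.5 -225.2] 20.0 half [ 629.1 -225.1] [177. 176. 177.]
```

```bash
python3 -m handwheel '[1,0,0,0.03,0,0,0, 1,0,0,0.03,0,0,0, 1,0,0,0,0,0,0, 1,0,0,0,0,0,0, 1,0,0,0,0,0,0, 1,0,0,0,0,0,0, 1,0,0,0,0,0,0, 1,0,0,0,0,0,0, 1,0,0,0,0,0,0, 1,0,0,0,0,0,0]'; python3 -m handwheel '[0.1,0,0,0,0,0,0, 0,0,0,0,0,0,0, -0.1,0,0,0,0,0,0, -0.2,0,0,0,0,0,0, -0.3,0,0,0,0,0,0, -0.4,0,0,0,0,0,0, -0.4,0,0,0,0,0,0, -0.4,0,0,0,0,0,0, -0.4,0,0,0,0,0,0, -0.4,0,0,0,0,0,0]'; python3 - <<'E'
from meas import *
st(); washer(92,near=(629,-226))
E
```

```text
t: 34.1
eef_pos: [629.3, -225.5, 63.1]
ee_rot: [0.0, 0.998, -0.061, 0.0]
contact_force: [-0.7, 0.5, 4.8]
width: 36.5
t: 35.1
eef_pos: [629.1, -225.4, 62.8]
ee_rot: [0.0, 0.998, -0.061, 0.0]
contact_force: [-0.0, -0.1, 0.5]
width: 60.2
t 35.1 pos [ 629.1 -225.4   62.8] z [ 0. -0. -1.] y [-0.122 -0.992  0.   ] F [-0.  -0.1  0.5] w 60.2
wrist washer 0.85 z 92.09 circ [ 628.5 -225.2] 19.9 half [ 628.9 -225.2] [174. 174. 174.]
```

Contact was felt (about 5 N). After release the washer's top is at z = 92.1 against an expected 92. I retract straight up and do the final check.

```bash
python3 -m handwheel '[-0.6,0,0,-0.3,0,0,0, -0.8,0,0,-0.7,0,0,0, -1,0,0,-1.5,0,0,0, -1,0,0,-2,0,0,0, -1,0,0,-2,0,0,0, -1,0,0,-2,0,0,0, -1,0,0,-2,0,0,0, -1,0,0,-2,0,0,0, -1,0,0,-1,0,0,0, -1,0,0,0,0,0,0]'; python3 -m handwheel '[-1,-2,0,0,0,0,0, -1,-2,0,0,0,0,0, -1,-2,0,0,0,0,0, -1,-2,0,0,0,0,0, -1,-1,0,0,0,0,0, -1,0,0,0,0,0,0, -1,0,0,0,0,0,0, -1,0,0,0,0,0,0, -1,0,0,0,0,0,0, -1,0,0,0,0,0,0]'; python3 - <<'E'
from meas import *
st(); im,C=washer(92,near=(629,-226)); r=np.hypot(C[...,0]-629,C[...,1]+225.5)
for a,b,z in [(9.5,18,92),(21.5,24,84)]:
    k=(r>a)&(r<b)&(abs(C[...,2]-z)<6); Q=C[k]; m=Q.mean(0); n=np.linalg.svd(Q-m,full_matrices=0)[2][2]; print(z,k.sum(),np.median(Q[:,2]).round(2),'n',n.round(3))
im2=get_image('scene')
for l in ['drum_medium','drum_small','nut','drill_stand','peg_right']:
    print(l,[(round(d['conf'],2),np.round(d['location'])) for d in pinpoint('scene',l)[:1]])
cv2.imwrite('pics/fin.png',np.hstack([cv2.resize(im['pixels'],(480,300)),cv2.resize(im2['pixels'][80:340,140:420],(320,300))])[...,::-1])
E
```

```text
t: 36.2
eef_pos: [630.3, -225.7, 200.5]
ee_rot: [0.001, 0.998, -0.061, 0.002]
contact_force: [-0.0, -0.0, -0.3]
width: 85.2
t: 37.2
eef_pos: [540.2, -214.3, 197.6]
ee_rot: [-0.0, 0.998, -0.061, -0.0]
contact_force: [0.5, 0.3, -0.1]
width: 85.1
t 37.2 pos [ 540.2 -214.3  197.6] z [-0.  0. -1.] y [-0.122 -0.993 -0.   ] F [ 0.5  0.3 -0.1] w 85.1
wrist washer 0.94 z 91.99 circ [ 628.  -225.1] 20.1 half [ 628.  -225.3] [170. 169. 170.]
92 1274 92.05 n [ 0.001 -0.004  1.   ]
84 570 83.96 n [-0.001  0.003  1.   ]
drum_medium [(0.84, array([128., 380.]))]
drum_small [(0.72, array([146., 357.]))]
nut [(0.81, array([309., 312.]))]
drill_stand [(0.58, array([269., 390.]))]
peg_right [(0.75, array([161., 334.]))]
```

```bash
python3 -c "
from workcell import robot
print(robot.hand_in())"
```

```text
the job is handed in; nothing more can be done
None
```

I lifted the thickest drum (brown, on the right-hand peg) off along its peg, lowered it by hand onto the spindle until I felt it touch the flange, and then released it. After that I set the steel washer over the spindle end and onto the drum. I handed the job in at about 37 s with the arm clear of everything.

**Last checks:**
- **Drum:** the top face is at z = 84.0 mm (84 expected) and level.
- **Washer:** the top is at z = 92.0 mm (92 expected), level, and centred within about 1 mm of the spindle.
- **Forces:** the readings at the end of each move never showed more than about 11 N.
- **Everything else:** the network's positions for the nut and the other two drums' pegs match the first picture. It also reported the drill stand, but I had no starting position to compare it with.

**What failed or disagreed:**
- **First washer grasp:** it closed on air above the washer without touching it. The fingertips stood about 27 mm behind the TCP, not the few millimetres I had taken from the description. I corrected for this and the second grasp held.
- **Spindle position:** the scene camera disagreed with the wrist camera by about 2–3 mm. I used the wrist camera.
- **Final picture:** I had used up the 12 views, so the last check rests on depth measurements and the network's positions only.

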